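Pin the spindle of an indexing fixture

TASK

Lock the indexing fixture's spindle with its lock pin: take the pin from the stand and stand it, tip down, in the bore on top of the housing, then slowly swing the crank up and over, away from the side it leans to, until you feel the pin drop into the spindle's hidden cross-hole and the crank lock. Then press the pin fully home, its head flat on the housing, and let go of everything. Be gentle: do not press the pin hard on a spindle that is not lined up, do not force the crank against the locked pin, and leave the loose parts standing around where they are.

Things in the scene. Friction and masses are not known exactly. Their poses are not given: they have to be found in the camera images.
- fixture: Indexing fixture, fixed: dark base 96 x 84 x 12 mm, on it an aluminium housing 64 x 60 mm (x, y), top 80 mm above the plate. Origin at the centre of the underside; x across the spindle, y along it towards the crank, z up; yaw within 0.35 rad. A faceplate of 60 mm diameter is on its -y end.
- spindle_mid (a point): Fixed point on the axis of the steel spindle (30 mm diameter, level along the fixture's y), 45 mm above the plate, straight below the bore; axes as the fixture's, they do not turn with the spindle. One straight cross-hole 12 mm wide goes through it, hidden in the housing. It turns against about 0.12 N m of friction and stays where it is left.
- bore_mouth (a point): Centre of the mouth of the upright pin bore in the housing's flat top; axes as the fixture's. Bore 11 mm diameter, chamfered, 20 mm deep to the spindle; it goes on below it. Once lined up, the pin drops 30 to 38 mm by its weight onto a spring plunger in the lower bore; from there about 3 to 8 N press it the last 5 to 12 mm home.
- handle_mid (a point): Middle of the crank's black handle, a freely revolving sleeve 16 mm diameter, 55 mm long, parallel to the spindle, 78 mm to the bore's +y side and 70 mm from the spindle's axis. about 2 N here turn the crank. Axes roll with the sleeve. Turning is about the fixture's y. Once the pin is in, the crank is locked but for slight play; over about 15 N here is forcing it.
- crank: Flat steel crank fast on the spindle's +y end; origin on the spindle's axis, z along the crank to the handle. Starts upright or leaning up to 66 degrees to the fixture's -x side; swing it to the +x side. The cross-hole lines up 0.4 to 1.0 rad from the start, at an angle that differs each time and cannot be seen; it is open for about 0.1 rad: over 0.7 rad/s may pass it. Hard stop 0.7 rad past it.
- pin_grip (a point): Middle of the lock pin's head; z is the pin's axis, up. Steel pin, 60 g: round head 18 mm diameter, 34 mm long (17 mm above and below this point); shank 10 mm diameter, 63 mm long, last 4 mm tapered to 5 mm. This point's height over bore_mouth: 60 mm standing on the spindle, 22 to 30 mm dropped into the cross-hole, 17 mm fully home.
- pin_stand: Fixed aluminium block 46 x 46 x 45 mm with a 38 mm deep hole of 11.5 mm in the middle of its top, in which the lock pin stands at the start, its head's underside 25 mm above the top. Origin at the centre of its underside.
- ring: Bystander: ring gauge, 58 mm diameter, 18 mm high, lying flat. Origin at the centre of its underside.
- vee: Bystander: steel V-block 40 x 44 x 34 mm. Origin at the centre of its underside.
- stepped_shaft: Bystander: stepped turned shaft 73 mm high standing on its 33 mm flange. Origin at the centre of its underside.
Not all that is in view belongs to the job. What is meant by the part that bears pin_grip is not yellow, and is the smaller of those in its own colour.

How it is judged:
By the outcome, as a careful person would: the job done as asked, in the order asked, and still so for the second after the job is handed in, with the robot touching nothing.
It also fails if it takes over 61 s, if anything falls off the work surface, if the arm or the gripper's body presses on something with over 40 N, if the wrist force passes 120 N, or if a joint passes its speed limit or range.

ROBOT

A 7-joint arm with a two-finger parallel gripper is mounted at the origin on the work surface; the furniture and walls round the work are solid. World frame = base frame: x ahead of the robot, y to its left, z up, the work surface at z = 0. Lengths are in m, angles in degrees, forces in N, time in s.
With the tool pointing down it reaches from about 0.35 to 0.775 m from the base axis. Payload 3.1 kg.
Tool frame: the origin (TCP) lies on the centre line of the jaws, within the pads' length; the fingertips stand 17 mm ahead of it and the grasp point (between the pads) lies 2 mm behind it (robot.tip_reach is the distance from the TCP to the fingertips, in m); z points along the fingers, y is the line along which they close (so a half turn about z gives the same grasp; the last joint's range is limited). The gripper opens to 85 mm and grips with 20 to 120 N. Pads are 22 mm wide; open, the fingers measure 114 mm over their backs; the gripper's body (76 mm by 85 mm) begins 54 mm behind the grasp point. The pads swing forward as they close: fully open they stand 13 mm farther back than shut.
Start: joints at [-67.42, 17.813, 0.802, 86.603, -0.252, 75.585, -1.558], TCP at [0.232, 0.499, 0.248] pointing down, gripper open.
Joint ranges: [-154.91, 154.91], [-16.99, 109.72], [-72.82, 74.43], [7.12, 147.25], [-82.49, 262.49], [11.32, 116.49], [-174.64, 174.64]. Speed limits (degrees/s): [159.86, 159.86, 180, 180, 180, 180, 180].

INTERFACE

Orientations are given as [roll, pitch, yaw] about the fixed x, y, z axes, in that order (R = Rz(yaw) Ry(pitch) Rx(roll)).
In Python, from station import robot, fingers, vision, workorder, recognise gives the robot as it stands. Calls block until the motion is done:
- robot.move_to(position, orientation): joint-space move of the TCP to a pose.
- robot.line_to(position, orientation=None, velocity=0.15, f_stop=None): straight line of the TCP; orientation=None keeps the orientation; velocity is the mean speed in m/s. With f_stop (N) it stops when the force on the tool has changed by that much, and returns True; else False.
- robot.move_j(angles): joint-space move.
- fingers.gripper_to(opening, force=None): opening from 0.0 (shut) to 1.0 (fully open); force is the grip in N (None keeps the last); returns when the fingers have stopped.
- robot.pause(seconds).
- robot.inverse_kinematics(position, orientation): joint angles nearest the present ones, or None.
- vision.grab_frame(name): name is "scene" or "top" or "wrist"; returns the picture (384x512x3 uint8, red, green, blue); there is no depth.
- vision.calibration(name): a dict with "mtx" (3x3 intrinsics, pixels), "k1" (the pictures are not rectified: a ray, as slopes to the right and down, at radius r is drawn at 1 + k1 r^2 times it, then the intrinsics apply), "extrinsics" (4x4, takes a point from world to camera coordinates); the wrist camera has in their place "T_tool_cam" (4x4, takes a point from camera to tool coordinates, whose origin is the TCP and whose axes are the flange's). Camera axes: x right, y up, looking along -z (the intrinsics and any distortion apply to the point x, -y, -z); pixel columns grow to the right and rows downward; lengths in m; the calibration is good to about 2 mm. A picture is of the moment at which its call begins: read the wrist's pose just before it. calibration takes no time and is no camera call.
A pose or a line that the arm cannot do raises robot.PlanningError and nothing moves.
- workorder.close_job(): hands the job in; it is judged then, once.
Trained networks look in the newest picture that a camera, given by its name, has taken for a name from the list of things; names that differ only in an ending like _2 or _b are one class to them, and where a whole thing is asked for, a point or a joint stands for the part that bears it (a point fixed in the world has none). Each returns a list of dicts, best first, with "p" (0 to 1); they miss things now and then, are a little off and sometimes report something else, mostly with a low value. They report only what shows in the picture. A call takes as long as a camera call. They do not tell look-alikes from the thing itself.
- recognise(label, camera): "rect" ([centre column, centre row, width, height] in pixels, round what is visible of it).
Readings, each from a call of its own:
- robot.current_time_s(): time.
- robot.current_joint_positions(): joint angles.
- robot.current_dq(): joint speeds.
- robot.current_joint_torque(): joint torques, N m.
- robot.current_tool_pos(): TCP position.
- robot.current_eef_rot(): TCP orientation.
- robot.current_contact_force(): force on the tool from outside, world axes, zero at the start.
- robot.current_torque(): the same for the moment, N m.
- robot.current_finger_gap(): opening from 0.0 (shut) to 1.0 (fully open).
- robot.current_gripper_force(): force on a finger pad.
Only numpy, scipy, OpenCV 4.12 (cv2) and the standard library are available. Lean on these libraries where they do the work, as an engineer would, in place of code of your own. Each camera call takes 0.05 s, during which the arm holds its last target. There are 200 camera calls.

## Working session

There is one attempt and no reset: what is moved stays moved. The work goes in short steps, each a Python script; the robot and the scene stay as the last script left them, time stands still between calls to the robot, and variables do not carry over. Pictures are saved under pics/ and viewed, at most 10 in all, crops included, and the job is handed in when it is done.

```bash
mkdir -p pics; ls; python3 - <<'E'
from station import robot, fingers, vision, workorder, recognise
import cv2,numpy as np
ims=[]
for n in("scene","top"):
    im=vision.grab_frame(n); cv2.imwrite(f"pics/{n}0.png",im[:,:,::-1])
    ims.append(cv2.resize(im[:,:,::-1],(800,600),interpolation=cv2.INTER_CUBIC)); cv2.imwrite(f"pics/{n}_v.png",ims[-1])
    c=vision.calibration(n); print(n,np.round(c["mtx"],1).tolist(),c["k1"],np.round(c["extrinsics"],3).tolist())
    for l in("fixture","handle_mid","crank","pin_grip","pin_stand","ring","vee","stepped_shaft"):
        print(l,[(round(d["p"],2),np.round(d["rect"]).astype(int).tolist()) for d in recognise(l,n)])
print(robot.current_time_s(), robot.current_eef_rot(), np.round(vision.calibration("wrist")["T_tool_cam"],3).tolist())
E
```

```text
pics
scene [[380.1, 0.0, 256.2], [0.0, 380.1, 186.7], [0.0, 0.0, 1.0]] -0.013752564894943439 [[0.659, -0.752, 0.023, -0.416], [0.395, 0.372, 0.84, -0.255], [-0.64, -0.545, 0.542, -0.617], [0.0, 0.0, 0.0, 1.0]]
fixture [(0.96, [226, 187, 62, 58])]
handle_mid []
crank [(0.47, [210, 165, 28, 24])]
pin_grip [(0.75, [315, 252, 13, 52]), (0.73, [270, 251, 12, 44]), (0.51, [295, 222, 8, 25])]
pin_stand [(0.61, [292, 245, 31, 31])]
ring [(0.67, [332, 198, 23, 16])]
vee [(0.7, [269, 159, 23, 17])]
stepped_shaft [(0.62, [216, 236, 17, 34])]
top [[415.7, 0.0, 261.6], [0.0, 415.7, 197.7], [0.0, 0.0, 1.0]] -0.14678334989348435 [[-0.017, -1.0, 0.025, -0.053], [0.992, -0.014, 0.122, -0.553], [-0.121, 0.027, 0.992, -0.876], [0.0, 0.0, 0.0, 1.0]]
fixture [(0.97, [223, 205, 78, 48]), (0.68, [337, 217, 12, 8])]
handle_mid [(0.51, [197, 214, 25, 9])]
crank [(0.61, [201, 208, 38, 21])]
pin_grip [(0.74, [369, 236, 26, 13]), (0.48, [335, 219, 12, 8])]
pin_stand [(0.73, [333, 221, 26, 22]), (0.38, [222, 204, 80, 50]), (0.36, [338, 217, 7, 6])]
ring [(0.86, [310, 122, 25, 29]), (0.45, [223, 205, 81, 51])]
vee [(0.89, [203, 114, 22, 25])]
stepped_shaft [(0.69, [274, 270, 16, 9])]
0.9 [1.79995749e+02 4.46886037e-04 1.55033526e+02] [[0.001, 0.963, 0.27, 0.07], [1.0, -0.001, -0.001, -0.0], [-0.001, 0.27, -0.963, -0.126], [0.0, 0.0, 0.0, 1.0]]
```

View pics/scene_v.png

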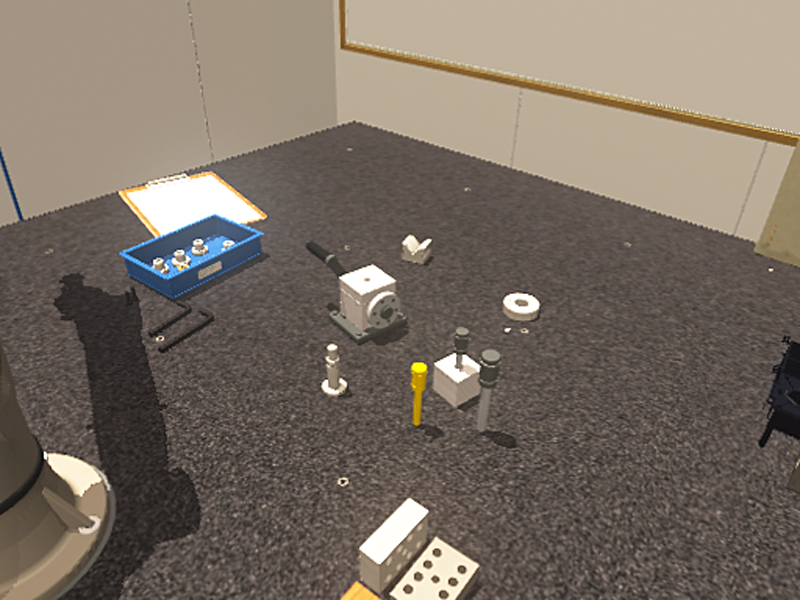

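View pics/top_v.png

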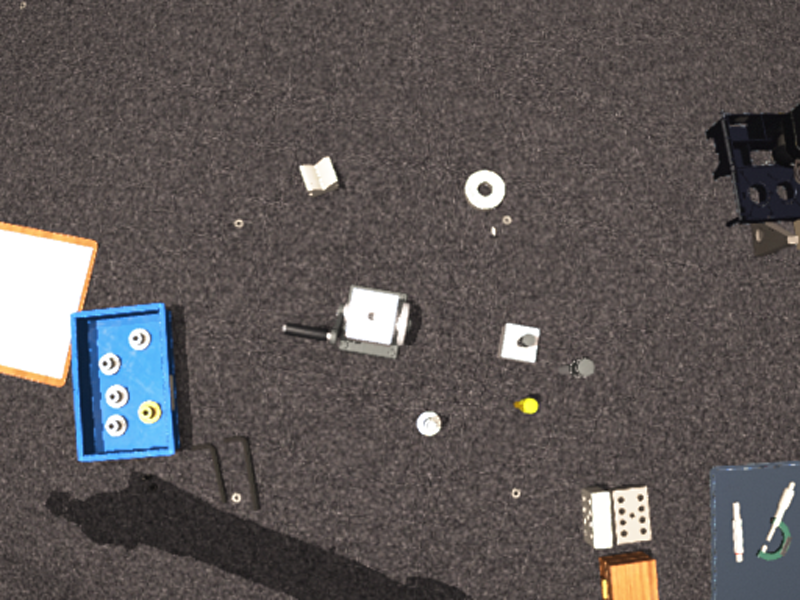

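Pin candidates: the grey pin in the stand (scene 295,217; top 337,217), a yellow pin (scene 268,250; top 339,260) and a larger free-standing grey pin (scene 313,250; top 373,236). I choose the grey one in the stand, since it is not yellow and is the smaller of the two greys. The bore is at top (238,202). The crank leans toward the robot (-x), with its handle at top ~(197,212).

```bash
cat > h.py <<'E'
from station import robot, fingers, vision, workorder, recognise
import numpy as np, cv2
from scipy.spatial.transform import Rotation as R
def cam(name,pose=None):
    c=vision.calibration(name)
    if name=="wrist":
        T=np.eye(4);T[:3,:3]=R.from_euler("xyz",pose[1],degrees=True).as_matrix();T[:3,3]=pose[0]
        E=np.linalg.inv(T@np.array(c["T_tool_cam"]))
    else: E=np.array(c["extrinsics"])
    return np.array(c["mtx"]),c["k1"],E
def proj(C,P):
    M,k,E=C;p=E[:3,:3]@np.asarray(P,float)+E[:3,3];s=np.array([p[0],-p[1]])/-p[2]
    s=s*(1+k*(s@s));return M[:2,:2]@s+M[:2,2]
def ray(C,uv):
    M,k,E=C;d=np.linalg.solve(M[:2,:2],np.asarray(uv,float)-M[:2,2]);s=d.copy()
    for _ in range(20): s=d/(1+k*(s@s))
    Rt=E[:3,:3].T;return -Rt@E[:3,3],Rt@np.array([s[0],-s[1],-1.])
def at(C,uv,z):
    o,d=ray(C,uv);return o+d*(z-o[2])/d[2]
def pose(): return np.array(robot.current_tool_pos()),np.array(robot.current_eef_rot())
E
python3 - <<'E'
from h import *
t=cam("top");s=cam("scene");f=1/1.5625
P=lambda n,C,u,v,z:print(n,np.round(at(C,(u*f,v*f),z),4))
P("bore top",t,372,316,.08);P("bore scene",s,367,280,.08)
P("stand top",t,520,343,.045);P("pinhead top",t,527,340,.104);P("pinhead scene",s,461,331,.104)
P("handle end",t,285,328,.08);P("handle end z.1",t,285,328,.1);P("handle near",t,330,335,.09)
for l in [(350,290),(402,290),(345,342),(398,342)]:P("hous corner",t,*l,.08)
a=cv2.imread("pics/scene0.png")[150:290,190:340];b=cv2.imread("pics/top0.png")[170:275,170:390]
a=cv2.resize(a,(428,400),interpolation=2);b=cv2.resize(b,(0,0),fx=1.65,fy=1.65)
b=cv2.resize(cv2.imread("pics/scene0.png")[200:280,255:330],(370,400),interpolation=2)
cv2.imwrite("pics/c1.png",np.hstack([a,b]))
E
```

```text
bore top [ 0.5379 -0.0114  0.08  ]
bore scene [ 0.5342 -0.015   0.08  ]
stand top [ 0.5011 -0.215   0.045 ]
pinhead top [ 0.5009 -0.2126  0.104 ]
pinhead scene [ 0.4994 -0.2161  0.104 ]
handle end [0.5235 0.1043 0.08  ]
handle end z.1 [0.5216 0.101  0.1   ]
handle near [0.5125 0.0435 0.09  ]
hous corner [0.5732 0.0176 0.08  ]
hous corner [ 0.5722 -0.0518  0.08  ]
hous corner [0.5038 0.0246 0.08  ]
hous corner [ 0.5028 -0.0454  0.08  ]
```

View pics/c1.png

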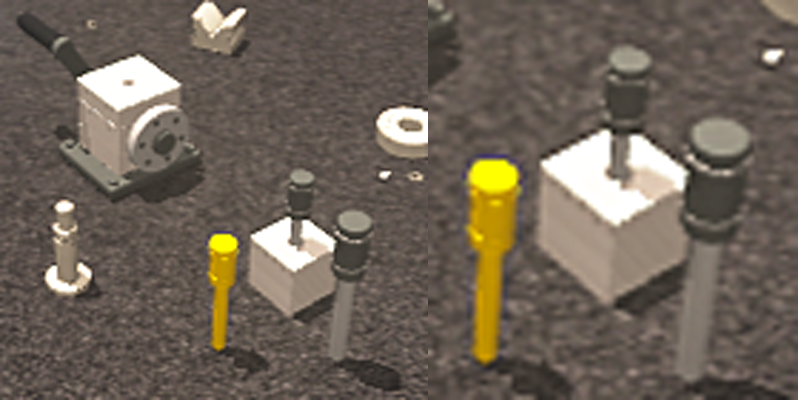

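The crop confirms it: the stand pin's head is clearly smaller than that of the other grey pin. Next I take wrist views above the fixture and the stand.

```bash
python3 - <<'E'
from h import *
print(robot.tip_reach)
t=cam("top");f=1/1.5625
print("yellow",at(t,(530*f,406*f),.1),"big",at(t,(587*f,368*f),.12))
q0=np.array(robot.current_joint_positions())
for y in(-180,-135,-90,-45,0,45,90,135):
    r=[]
    for p in([.5,-.214,.087],[.5,-.214,.25],[.537,-.013,.16],[.54,.07,.11]):
        q=robot.inverse_kinematics(p,[180,0,y]); r.append(None if q is None else np.round(q).astype(int).tolist())
    print(y,r)
ims=[]
for k,p in enumerate(([.54,.02,.27],[.5,-.214,.25])):
    robot.move_to(p,[180,0,170])
    ps=pose(); im=vision.grab_frame("wrist")[:,:,::-1]; cv2.imwrite(f"pics/w{k}.png",im); np.save(f"w{k}.npy",np.array(ps)); 
    cv2.imwrite(f"pics/w{k}v.png",cv2.resize(im,(800,600),interpolation=2))
    print(ps,[ (l,[(round(d["p"],2),np.round(d["rect"]).astype(int).tolist()) for d in recognise(l,"wrist")]) for l in ("pin_grip","handle_mid")])
print(robot.current_time_s())
E
```

```text
0.017
yellow [ 0.41553726 -0.21449106  0.1       ] big [ 0.46240161 -0.28606872  0.12      ]
-180 [[-10, 31, 44, 101, -25, 58, 133], [-20, 25, 59, 89, -21, 79, 131], [-22, 22, 29, 97, -11, 64, 100], [-24, 25, 20, 99, -10, 58, 89]]
-135 [[63, 40, -62, 98, 39, 65, 125], [63, 28, -62, 86, 25, 81, 136], [-17, 21, 22, 97, -9, 64, 142], [-19, 24, 13, 99, -6, 58, 131]]
-90 [[-22, 40, 64, 102, -40, 65, -124], [-23, 27, 65, 89, -25, 80, -137], [-45, 32, 65, 98, -31, 70, -153], [-14, 24, 6, 99, -3, 57, 173]]
-45 [[-22, 40, 64, 102, -40, 65, -79], [-23, 27, 65, 89, -25, 80, -92], [-45, 32, 65, 98, -31, 70, -108], [-53, 38, 65, 100, -37, 66, -112]]
0 [[-20, 38, 61, 102, -37, 63, -37], [-18, 23, 55, 89, -19, 78, -51], [-32, 24, 42, 98, -17, 65, -75], [-36, 27, 37, 100, -19, 59, -83]]
45 [[-21, 39, 62, 102, -38, 64, 9], [-17, 23, 54, 89, -19, 78, -7], [-32, 24, 43, 98, -18, 65, -30], [-38, 28, 40, 100, -20, 60, -36]]
90 [[-21, 39, 63, 102, -39, 64, 55], [-22, 26, 62, 89, -23, 79, 42], [-30, 23, 39, 97, -16, 65, 14], [-34, 27, 34, 100, -17, 59, 6]]
135 [[-20, 38, 60, 102, -37, 63, 98], [-22, 26, 63, 89, -23, 79, 87], [-27, 23, 36, 97, -14, 65, 57], [-30, 26, 28, 99, -14, 58, 48]]
(array([0.53993828, 0.0216536 , 0.26979604]), array([ 1.79956870e+02, -3.17518096e-02,  1.70142443e+02])) [('pin_grip', [(0.92, [22, 175, 42, 27]), (0.52, [20, 87, 35, 10]), (0.52, [262, 164, 166, 91])]), ('handle_mid', [(0.66, [315, 142, 66, 20]), (0.2, [265, 166, 169, 91])])]
(array([ 0.5011337 , -0.21173399,  0.24992157]), array([1.79887381e+02, 2.06724297e-02, 1.70169023e+02])) [('pin_grip', [(0.95, [241, 81, 20, 25]), (0.65, [258, 180, 20, 32]), (0.61, [173, 154, 50, 39])]), ('handle_mid', [])]
4.1917
```

View pics/w0v.png

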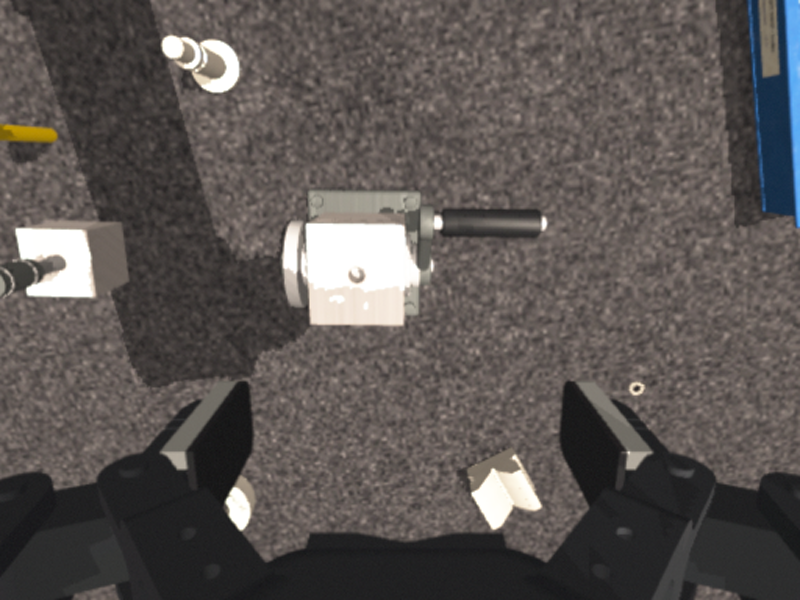

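View pics/w1v.png

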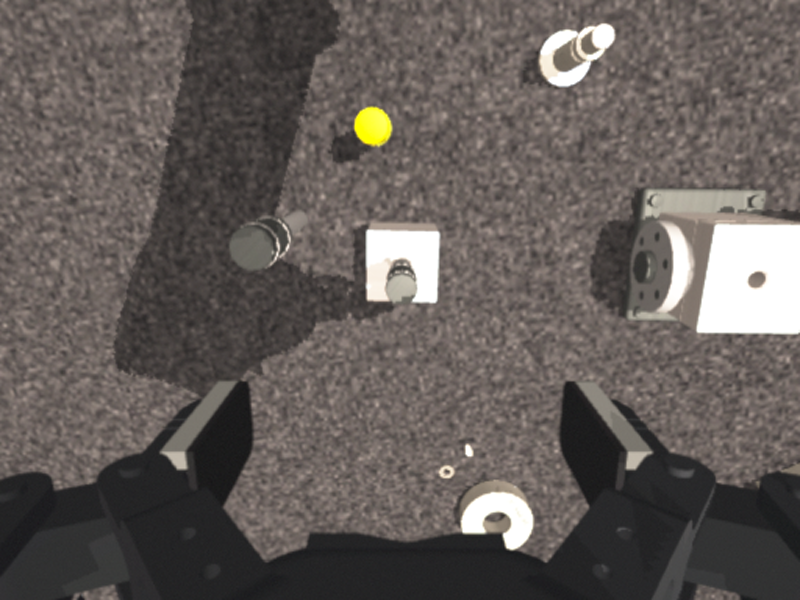

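In the wrist views the bore is at (357,274), the handle runs (437..543, 223), and the fixture edges are parallel to the image, so its yaw is about -10°. The pin head's top is at (401,288) in its view. The nearest neighbours are yellow (373,126) and big grey (255,246).

```bash
python3 - <<'E'
from h import *
f=1/1.5625
C0=cam("wrist",np.load("w0.npy"));C1=cam("wrist",np.load("w1.npy"))
A=lambda C,u,v,z:np.round(at(C,(u*f,v*f),z),4)
print("pin head",A(C1,401,288,.104),"stand",A(C1,402,267,.045), "big",A(C1,255,246,.12),"yel",A(C1,373,126,.1))
b=A(C0,357,274,.08);print("bore",b,"from w1",A(C1,757,279,.08))
print("top corners",[A(C0,*c,.08)[:2] for c in((306,224),(405,226),(309,325),(404,325))])
for z in(.09,.1,.11):
    e1,e2=A(C0,437,223,z),A(C0,541,223,z);d=e2-e1;yw=np.arctan2(-d[0],d[1]);m=(e1+e2)/2-b
    x=np.array([np.cos(yw),np.sin(yw)]);print(z,e1,e2,"len",np.linalg.norm(d),"yaw",np.degrees(yw),"off x",m[:2]@x,"y",m[:2]@[-x[1],x[0]],"z at r=70:",.045+np.sqrt(max(0,.07**2-(m[:2]@x)**2)))
E
```

```text
pin head [ 0.5014 -0.2135  0.104 ] stand [ 0.5026 -0.2134  0.045 ] big [ 0.4636 -0.2807  0.12  ] yel [ 0.4167 -0.2131  0.1   ]
bore [ 0.5376 -0.0081  0.08  ] from w1 [ 0.5377 -0.0089  0.08  ]
top corners [array([ 0.5017, -0.0325]), array([0.5131, 0.0266]), array([ 0.5653, -0.045 ]), array([0.5757, 0.0152])]
0.09 [0.5133 0.0458 0.09  ] [0.5238 0.1061 0.09  ] len 0.06120735249951595 yaw -9.877836289855628 off x -0.033186209124403204 y 0.07953603286530812 z at r=70: 0.10663339617408227
0.1 [0.5119 0.0454 0.1   ] [0.522  0.1038 0.1   ] len 0.05926693850706311 yaw -9.811973110005049 off x -0.034441293095588764 y 0.07797121154569644 z at r=70: 0.1059409331230147
0.11 [0.5105 0.045  0.11  ] [0.5203 0.1014 0.11  ] len 0.057245087125446854 yaw -9.85723229790551 off x -0.03579032023324935 y 0.07629929867044298 z at r=70: 0.10515856528875553
```

```bash
python3 - <<'E'
from h import *
o=[180,0,170]
fingers.gripper_to(.5,30)
robot.move_to([.502,-.2135,.17],o)
robot.line_to([.502,-.2135,.087],o,velocity=.1,f_stop=5)
print(pose()[0])
fingers.gripper_to(0,30)
print("gap",robot.current_finger_gap()*85,robot.current_gripper_force(),robot.current_contact_force())
robot.line_to([.502,-.2135,.21],o,velocity=.1)
print(pose(),robot.current_contact_force())
robot.move_to([.538,-.0085,.19],o)
print(pose(),"gap",robot.current_finger_gap()*85,robot.current_time_s())
np.save("w2.npy",np.array(pose()))
im=vision.grab_frame("wrist")[:,:,::-1]; cv2.imwrite("pics/w2.png",cv2.resize(im,(800,600),interpolation=2))
E
```

```text
[ 0.50265188 -0.21386894  0.08777174]
gap 17.119236288799577 29.191491901874542 [ 0.33448671 -0.09638921  2.85043811]
(array([ 0.50149418, -0.21317909,  0.2091879 ]), array([ 1.79982166e+02, -1.02848659e-01,  1.70002134e+02])) [-0.6476612   0.14923593 -0.70049284]
(array([ 0.53788191, -0.01099826,  0.19010977]), array([-1.79873047e+02,  2.82241163e-02,  1.69856277e+02])) gap 17.14595238476574 8.65
```

View pics/w2.png

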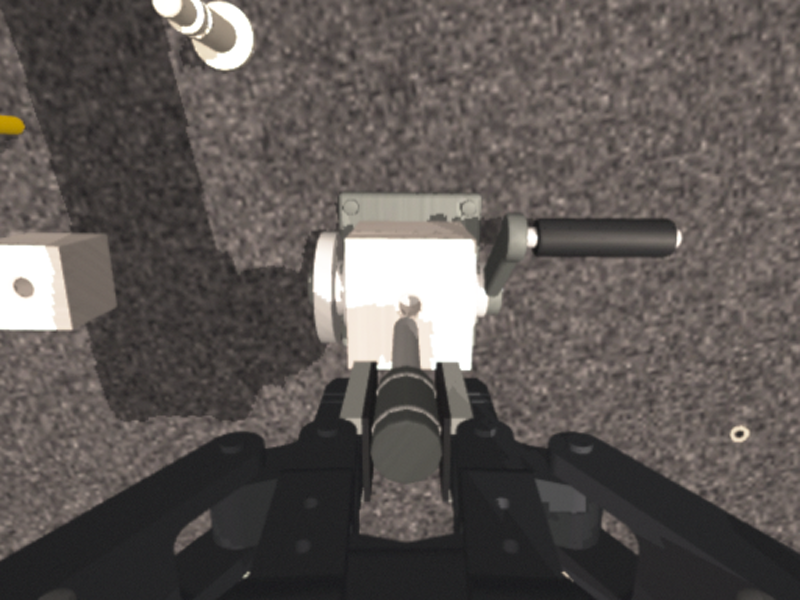

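The held pin's tip is at about (405,320), and the bore is just beyond it at (410,306). I check both numerically once the arm has settled.

```bash
python3 - <<'E'
from h import *
f=1/1.5625
C=cam("wrist",np.load("w2.npy"))
print("bore old pose",at(C,(410*f,306*f),.08),"tip edge",at(C,(405*f,319*f),.11))
robot.line_to([.538,-.0085,.175],[180,0,170],velocity=.05); robot.pause(.3)
p=pose();C=cam("wrist",p);print(p)
im=vision.grab_frame("wrist")[:,:,::-1]
print("head top proj",proj(C,p[0]+[0,0,.017]),"tip",proj(C,p[0]-[0,0,.08]),"bore",proj(C,[.538,-.0085,.08]))
u=proj(C,p[0]-[0,0,.07]).astype(int);x0,y0=u[0]-50,u[1]-45
print(x0,y0)
cv2.imwrite("pics/w3.png",cv2.resize(im[y0:y0+90,x0:x0+100],(0,0),fx=6,fy=6,interpolation=2))
E
```

```text
bore old pose [ 0.53844403 -0.00871807  0.08      ] tip edge [ 0.53486138 -0.01042274  0.11      ]
(array([ 0.53818559, -0.00844818,  0.17523663]), array([1.79992564e+02, 2.83661613e-02, 1.70010058e+02]))
head top proj [258.54449874 292.31819396] tip [258.84735998 208.66852649] bore [258.75391781 201.43063394]
208 168
```

View pics/w3.png

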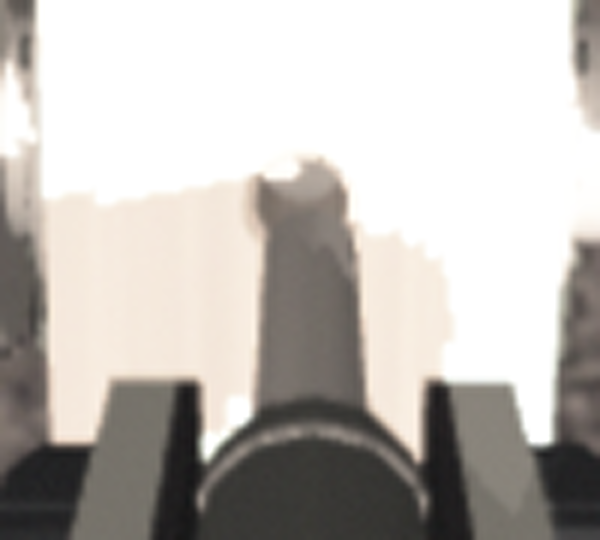

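The pin sits over the bore (bore centre at about (258,201) px, as predicted), and the shank is laterally aligned. I lower it with a force guard.

```bash
python3 - <<'E'
from h import *
r=robot.line_to([.538,-.0085,.1425],[180,0,170],velocity=.03,f_stop=4)
robot.pause(.2);print(r,pose(),robot.current_contact_force(),robot.current_time_s())
E
```

```text
False (array([ 0.5381391 , -0.00883508,  0.14265679]), array([-1.79980964e+02,  2.99094885e-02,  1.69990155e+02])) [ 1.56094461 -1.72050602 -0.27038059] 10.9333
```

```bash
cat >> h.py <<'E'
yw=np.radians(-9.85);X=np.array([np.cos(yw),np.sin(yw),0]);Y=np.array([-np.sin(yw),np.cos(yw),0]);B=np.array([.538,-.0086,0])
def F(x,y,z): return B+x*X+y*Y+[0,0,z]
OH=[180,0,80.15]
E
python3 - <<'E'
from h import *
fingers.gripper_to(.5)
robot.line_to([.538,-.0085,.23],[180,0,170],velocity=.12)
fingers.gripper_to(.3)
robot.move_to(F(-.035,.08,.19),OH); robot.pause(.2)
p=pose();print(p,robot.current_time_s())
r=robot.line_to(F(-.035,.08,.109),OH,velocity=.06,f_stop=4)
robot.pause(.2);print(r,pose(),robot.current_contact_force(),robot.current_finger_gap()*85)
im=vision.grab_frame("top")[:,:,::-1][140:270,150:310];im2=vision.grab_frame("scene")[:,:,::-1][110:240,170:290]
cv2.imwrite("pics/s4.png",np.hstack([cv2.resize(im,(431,350),interpolation=2),cv2.resize(im2,(323,350),interpolation=2)]))
print(recognise("pin_grip","scene"),robot.current_time_s())
E
```

```text
(array([0.51733298, 0.07588075, 0.19013847]), array([ 1.79986130e+02, -5.52481099e-03,  8.01283793e+01])) 14.1333
False (array([0.51739998, 0.07626401, 0.10926504]), array([ 1.79969817e+02, -1.82234603e-02,  8.01512587e+01])) [ 0.07341398  0.12184783 -0.20639304] 25.394232381801327
[{'rect': [269.8, 252.3, 10.1, 43.0], 'p': 0.63}, {'rect': [233.7, 160.8, 5.7, 30.0], 'p': 0.57}] 15.9833
```

View pics/s4.png

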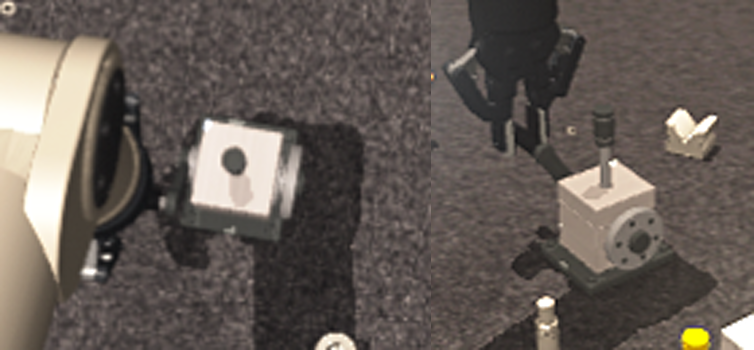

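The pin stands upright in the bore (scene (234,161)) and the fingers straddle the handle with no contact force. I swing the crank slowly with a force guard.

```bash
python3 - <<'E'
from h import *
r=robot.line_to(F(.05,.08,.109),OH,velocity=.014,f_stop=7)
f=robot.current_contact_force();d=pose()[0]-B
print(r,"off",d@X,d@Y,d[2],np.dot(f,X),f,robot.current_time_s())
E
```

```text
True off 0.014977704896638525 0.07971247203643733 0.10731906683018068 -1.794425643020223 [-1.74972223  0.41209069 -1.06190893] 19.5417
```

It stopped after about 0.67 rad, within the expected window. I check whether the pin dropped.

```bash
python3 - <<'E'
from h import *
f=robot.current_contact_force();print(f)
im2=vision.grab_frame("scene")[:,:,::-1][110:240,170:290]
cv2.imwrite("pics/s5.png",cv2.resize(im2,(0,0),fx=3,fy=3,interpolation=2))
print(recognise("pin_grip","scene"))
C=cam("scene")
for h in(60,30,22,17): print(h,proj(C,F(0,0,.08+h/1000+.017)))
E
```

```text
[-1.74972223  0.41209069 -1.06190893]
[{'rect': [316.1, 252.8, 10.5, 52.9], 'p': 0.68}, {'rect': [270.8, 251.8, 11.6, 41.3], 'p': 0.64}, {'rect': [236.1, 170.1, 8.2, 19.5], 'p': 0.55}]
60 [233.7713498  148.98904397]
30 [233.89016173 160.47177911]
22 [233.92120801 163.46350489]
17 [233.94047863 165.31867009]
```

View pics/s5.png

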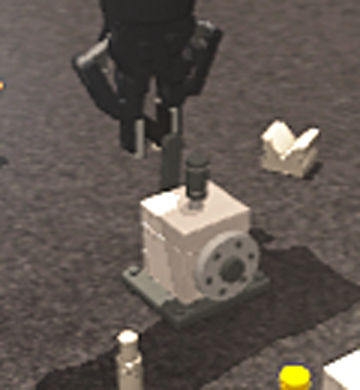

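The pin has dropped (head low on the housing, top at row ~160). I back off, lift, and press it home with closed fingers.

```bash
python3 - <<'E'
from h import *
robot.line_to(F(.0105,.08,.1075),OH,velocity=.02); robot.pause(.1); print(robot.current_contact_force())
robot.line_to(F(.0105,.08,.2),OH,velocity=.08)
fingers.gripper_to(0)
robot.move_to(F(0,0,.19),[180,0,170]); robot.pause(.2); print(pose(),robot.current_time_s())
robot.line_to(F(0,0,.16),[180,0,170],velocity=.06)
r=robot.line_to(F(0,0,.127),[180,0,170],velocity=.015,f_stop=14)
print(r,pose()[0],robot.current_contact_force(),robot.current_time_s())
E
```

```text
[-0.53440739 -0.69446863  0.11347633]
(array([ 0.53805272, -0.00831947,  0.18993602]), array([-1.79996309e+02, -5.18503607e-03,  1.70013869e+02])) 23.3417
True [ 0.53788717 -0.00860088  0.13139778] [-0.82495648 -0.86398943  4.10289436] 25.7417
```

The tip reached z = 0.1144, against 0.114 for fully home. I retract and check that the pin stays down.

```bash
python3 - <<'E'
from h import *
robot.line_to(F(0,0,.127),[180,0,170],velocity=.015,f_stop=12); robot.pause(.3)
print(pose()[0],robot.current_contact_force())
robot.line_to(F(0,0,.16),[180,0,170],velocity=.06); robot.pause(.5)
r=robot.line_to(F(0,0,.129),[180,0,170],velocity=.015,f_stop=2.5); print("retouch",r,pose()[0],robot.current_contact_force())
robot.line_to(F(0,0,.25),[180,0,170],velocity=.1)
robot.move_to(F(-.15,0,.27),[180,0,170]); robot.pause(.3)
im=vision.grab_frame("scene")[:,:,::-1][130:220,180:290]; im2=vision.grab_frame("top")[:,:,::-1][170:250,170:290]
cv2.imwrite("pics/s6.png",np.hstack([cv2.resize(im,(400,327),interpolation=2),cv2.resize(im2,(400,327),interpolation=2)]))
print(robot.current_time_s(),robot.current_contact_force())
E
```

```text
[ 0.53790282 -0.00859592  0.1313851 ] [-1.14221914  0.6467358   4.76987763]
retouch True [ 0.537954   -0.00861573  0.13141712] [0.65382988 0.4289474  4.36369969]
31.4917 [0.60769705 0.16517939 0.50797714]
```

View pics/s6.png

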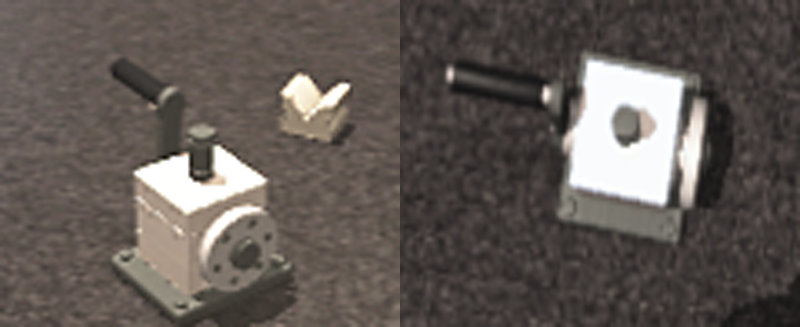

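The pin's head sits flat on the housing and touched again at the same height after I let go. The crank stands just past upright and the robot is clear of everything.

```bash
python3 -c "
from station import workorder
print(workorder.close_job())"
```

```text
the job is handed in; nothing more can be done
None
```

I handed the job in at about 31.5 s of the 61 s allowed: the pin dropped in after about 0.67 rad of crank swing, is pressed fully home with its head flat on the housing, and the robot is touching nothing.

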